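# Free the sandwich press and hold its lid open for oiling

## Robot

A 6-joint arm with a two-finger parallel gripper is mounted at the origin on a cart in front of the work surface, level with it; the furniture and walls round the work are solid. World frame = base frame: x ahead of the robot, y to its left, z up, the work surface at z = 0. Lengths are in m, angles in rad, forces in N, time in s.
With the tool pointing down it reaches from about 0.3 to 0.775 m from the base axis. Payload 14.6 kg.
Tool frame: the origin (TCP) lies between the finger pads; the fingertips stand 17 mm ahead of it and the grasp point (between the pads) lies 2 mm behind it; z points along the fingers, y is the line along which they close (so a half turn about z gives the same grasp; the last joint's range is limited). The gripper opens to 94 mm and grips with 3 to 60 N. Pads are 16 mm wide; open, the fingers measure 119 mm over their backs; the gripper's body (75 mm by 177 mm) begins 78 mm behind the grasp point.
Start: joints at [1.17, 0.3, 1.521, -0, 1.321, -0.067], TCP at [0.18, 0.52, 0.222] pointing down, gripper open.
Joint ranges: [-3.03, 3.03], [-0.79, 2.21], [0.23, 2.52], [-1.04, 4.18], [0, 3.07], [-2.55, 2.55]. Speed limits (rad/s): [2.22, 2.22, 2.57, 3.14, 3.14, 3.14].

## Interface

Orientations are given as [roll, pitch, yaw] about the fixed x, y, z axes, in that order (R = Rz(yaw) Ry(pitch) Rx(roll)).
In Python, from bench import * gives the robot as it stands.
- The arm moves only by the tool move_arm, never from a script. Its argument "rows" is a list that holds one entry, the list of rows, each a list of 7 numbers: the opening, from 0 (shut) to 1 (fully open), then the shift along the tool's x, y, z in mm, then the turn, a rotation vector about the tool's x, y, z in rad. In form: [[[claw, tx, ty, tz, wx, wy, wz], ...]]. A call has 1 to 12 rows; each row is the pose to reach, as a shift and turn from the pose commanded when the call began, along the tool's axes at that moment; what a row does not reach only later rows make up. A row lasts 1/12 s, in which the tool goes at most 41.7 mm and 7.16 degrees, less where a joint would pass 70% of its speed; a pose out of reach is approached as far as the arm can. A call with a gripper value outside its range is refused whole. The fingers move at their own pace and stop on an object; "newtons" is the grip in N (left out, the last holds). Time passes only in rows, so rows that repeat a pose let the fingers close. It gives the time, the measured TCP pose, the force, the opening and the grip force at its end, in the units of the state.
- get_state(): the state, without advancing time (a new reading comes with each control period).
- get_image(name): name is "scene" or "top" or "wrist"; returns a dict with "image" (400x640x3 uint8, blue, green, red), "range_z" (400x640 float32, m along the optical axis (not along the pixel's ray), 0 where there is no reading), "fx", "fy", "cx", "cy" (pixels), "k1" (the pictures are not rectified: a ray, as slopes to the right and down, at radius r is drawn at 1 + k1 r^2 times it, then the intrinsics apply), "R" (3x3) and "t" (3): a world point X has camera coordinates R X + t. Camera axes: x right, y down, z forward; pixel columns grow to the right and rows downward; lengths in m; the calibration is good to about 2 mm. A picture is of the moment at which its call begins.
- hand_in(): hands the job in; it is judged then, once.
Trained networks look in a picture, given as the dict that the camera call returned (one of the last four; its "shot" number tells which), for a name from the list of things; names that differ only in an ending like _2 or _b are one class to them, and where a whole thing is asked for, a point or a joint stands for the part that bears it (a point fixed in the world has none). Each returns a list of dicts, best first, with "score" (0 to 1); they miss things now and then, are a little off and sometimes report something else, mostly with a low value. They report only what shows in the picture. A call takes as long as a camera call. They do not tell look-alikes from the thing itself.
- spot_in(picture, thing): "xyz" ([x, y, z] in m, in world coordinates, good to about 4 mm: the middle of the surface that is visible of it).
The state is a dict: "time_s": time; "joint_pos": joint angles; "dq": joint speeds; "tau": joint torques, N m; "position": TCP position; "ee_rot": TCP orientation; "wrist_force": force on the tool from outside, world axes, zero at the start; "torque": the same for the moment, N m; "grip_width": opening from 0.0 (shut) to 1.0 (fully open); "gripper_force": force on a finger pad.
Only numpy, scipy, OpenCV 4.12 (cv2) and the standard library are available. Lean on these libraries where they do the work, as an engineer would, in place of code of your own. Each camera call takes 0.05 s, during which the arm holds its last target. There are 200 camera calls.

## Task

The sandwich press was put away locked, with a spice jar left on its lid. Take the jar off and set it down gently, upright on the worktop, slide the red lock on the lid fully over to its open end, then lift the lid and finish while holding it still, open at 60 degrees, so that I can oil the plates: it falls shut by itself, so the program ends with the robot still holding it up, never letting it drop. Leave the lemon, garlic, timer and mug where they are.

Things in the scene. Friction and masses are not known exactly. Their poses are not given: they have to be found in the camera images.
- press: Black and silver sandwich press, fixed on the worktop, footprint 180 x 230 mm, 110 mm high shut. Origin: on the worktop under its centre. z up; -x points out of its front (handle bar, lock leg, small grey dial), +x to the hinge at its rear, y along hinge and handle bar. The lid's flat silver top is at z 0.110 m, x -0.091 to 0.073, y -0.112 to 0.112.
- press_lid (a joint): Opening angle of the lid in rad: 0 shut, grows as its front rises, end stop 1.75; 60 degrees is 1.047. It turns about the press's y through point lid_hinge. About 0.9 kg (3.5 N to lift at the bar when shut), almost no friction: it falls shut from anywhere below 90 degrees unless held. While the lock is shut it cannot be lifted.
- lid_bar (a point): Centre of the lid's handle: black round bar, 20 mm diameter, 140 mm long along y, in front of the lid; frame fixed to the lid (parallel to the press's when shut). It lies 235 mm in front of (-x) and 14 mm above the hinge line, so shut it is at press x -0.150, z 0.092. Gap behind it: 34 mm, open down to the worktop; two 13 mm arms at y -58 and +58 mm join it to the lid.
- lid_hinge (a point): Middle of the hinge line: press x 0.085, y 0, z 0.078; frame parallel to the press's.
- press_lock (a joint): Travel of the sliding lock in m: 0 locked (starts within 0.002), 0.028 fully open (end stop). It slides along the press's +y: to the left for someone facing the press's front, away from the grey dial. About 2 N moves it and it stays where left. Its steel leg runs down the front and hooks under a catch on the base; it is clear of the catch beyond 0.017.
- lock_knob (a point): Centre of the lock's red knob on the lid's top near the front edge: 26 mm along the press's x, 13 mm along y (its sliding direction), top 24 mm above the lid's top; this point is 14 mm above the lid's top, at press x -0.075, y 0 when locked. Moves with lock and lid.
- spice_jar: Spice jar, red cap and label, 49 mm diameter, 108 mm tall, 0.1 to 0.2 kg, loose, upright on the lid. Origin at the centre of its underside, z up. On the worktop its origin is at z 0. There is free worktop between press, timer, mug and mill, round x 0.43 to 0.49, y -0.28 to -0.12. Keep the wrist off the wall cabinet: z above 0.39, front at x 0.63, door handles out to x 0.58.
- lemon: Bystander: yellow lemon, 72 x 57 x 58 mm, on the wooden cutting board (fixed, 18 mm thick, x 0.30 to 0.64, y 0.33 to 0.62, at the left). Origin at its underside.
- garlic: Bystander: garlic bulb, 61 x 60 x 59 mm, on the cutting board. Origin at its underside.
- kitchen_timer: Bystander: white kitchen timer with red dial, 66 x 66 x 54 mm, on the worktop to the right of the press. Origin at its underside.
- mug: Bystander: mug, black above, cream below, 86 mm wide, 117 mm with its handle, 99 mm tall, on the worktop at the right; origin at its underside. Behind it stand fixed things to keep clear of: pepper mill (x 0.61, y -0.15, 170 mm tall), oil bottle (0.63, -0.22, 267 mm tall), tin (0.63, -0.32).
Not all that is in view belongs to the job. There is more than one size of the spice_jar; the job needs the smaller.

How it is judged:
By the outcome, as a careful person would: the job done as asked, in the order asked, and still so for the second after the job is handed in, while the arm keeps its last pose, push and grip.
It also fails if it takes over 61 s, if anything falls off the work surface, if the arm or the gripper's body presses on something with over 40 N, if the wrist force passes 120 N, or if a joint passes its speed limit or range.

## Working session

There is one attempt and no reset: what is moved stays moved. The work goes in short steps, Python scripts to look and compute and a tool call to move; the robot and the scene stay as the last step left them, time stands still between calls to the robot, and variables do not carry over. Pictures are saved under pics/ and viewed, at most 10 in all, crops included, and the job is handed in when it is done.

Besides the shell and the picture viewer there is one more tool, called after ">>>" by a JSON object that holds its "op" and its "data". move_arm: Moves the arm, as the interface text tells. Its arguments: {"type":"object","properties":{"rows":{"type":"array","items":{"type":"array","items":{"type":"array","items":{"type":"number"}}}},"newtons":{"type":"number"}},"required":["rows"]}

```bash
mkdir -p pics; ls; cat > h.py <<'E'
from bench import *
import numpy as np, cv2
from scipy.spatial.transform import Rotation as Ro
def w2p(p,X):
    c=p["R"]@np.array(X,float)+p["t"]; s=c[:2]/c[2]; s=s*(1+p["k1"]*(s@s)); return s*[p["fx"],p["fy"]]+[p["cx"],p["cy"]]
def p2w(p,u,v,z=None):
    s=np.array([(u-p["cx"])/p["fx"],(v-p["cy"])/p["fy"]]); q=s.copy()
    for _ in range(20): q=s/(1+p["k1"]*(q@q))
    d=np.array([q[0],q[1],1]); R=np.array(p["R"]); t=np.array(p["t"])
    if z is None: return R.T@(d*p["range_z"][int(round(v)),int(round(u))]-t)
    o=-R.T@t; w=R.T@d; return o+w*(z-o[2])/w[2]
def st():
    s=get_state(); print({k:np.round(s[k],4).tolist() for k in s}); return s
E
python3 - <<'E'
from h import *
s=st()
for n in ["scene","top"]:
    p=get_image(n); cv2.imwrite(f"pics/{n}0.png",p["image"])
    for th in ["spice_jar","press","lock_knob","lid_bar","lemon","garlic","kitchen_timer","mug"]:
        for d in spot_in(p,th)[:3]: print(n,th,round(d["score"],2),np.round(d["xyz"],3),w2p(p,d["xyz"]).round())
E
```

```text
pics
{'time_s': 0.0, 'joint_pos': [1.1704, 0.3005, 1.5216, -0.0, 1.3207, -0.0666], 'dq': [-0.001, 0.0002, 0.0009, 0.001, 0.0002, -0.0013], 'tau': [0.0007, -53.1809, -35.2729, 0.0708, 0.0245, -0.0001], 'position': [0.1801, 0.5194, 0.2219], 'ee_rot': [-3.1404, -0.0001, 2.8078], 'wrist_force': [-0.0485, 0.0488, -0.2111], 'torque': [-0.028, -0.0103, -0.0643], 'gripper_force': 0.0, 'grip_width': 0.9992}
scene spice_jar 0.68 [ 0.525 -0.135  0.088] [224. 222.]
scene spice_jar 0.63 [0.483 0.063 0.163] [299. 195.]
scene press 0.8 [0.534 0.112 0.093] [314. 229.]
scene press 0.32 [ 0.435 -0.296  0.072] [187. 210.]
scene lock_knob 0.53 [0.459 0.17  0.118] [341. 210.]
scene lid_bar 0.95 [0.516 0.127 0.109] [321. 221.]
scene lemon 0.71 [0.442 0.45  0.056] [449. 237.]
scene garlic 0.63 [0.541 0.475 0.054] [461. 257.]
scene garlic 0.6 [0.536 0.107 0.088] [312. 232.]
scene kitchen_timer 0.56 [ 0.398 -0.141  0.026] [242. 223.]
scene mug 0.54 [ 0.43  -0.295  0.073] [188. 209.]
top spice_jar 0.65 [ 0.416 -0.342  0.052] [438. 217.]
top spice_jar 0.63 [ 0.496 -0.145  0.149] [386. 194.]
top spice_jar 0.62 [0.457 0.058 0.219] [327. 206.]
top press 0.73 [0.441 0.099 0.112] [315. 213.]
top press 0.4 [0.444 0.104 0.11 ] [313. 212.]
top lock_knob 0.62 [0.455 0.166 0.116] [296. 210.]
top lid_bar 0.98 [0.437 0.108 0.108] [312. 214.]
top lemon 0.67 [0.418 0.449 0.07 ] [218. 223.]
top garlic 0.55 [0.522 0.478 0.055] [211. 195.]
top kitchen_timer 0.52 [ 0.381 -0.158  0.024] [386. 229.]
top mug 0.84 [ 0.418 -0.342  0.052] [438. 217.]
```

View pics/scene0.png

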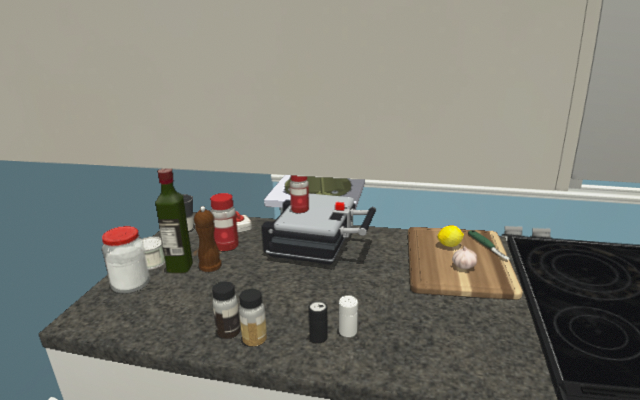

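View pics/top0.png

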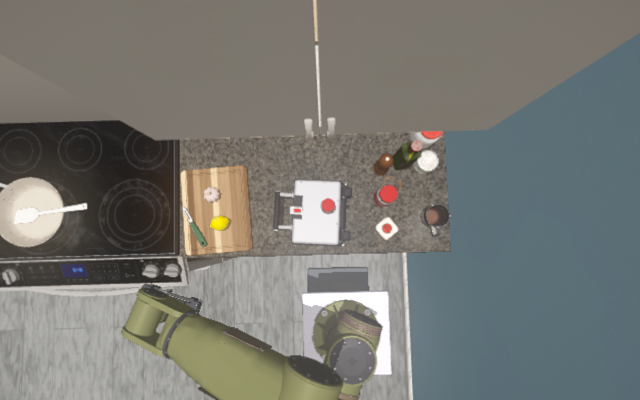

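The scene view shows the small red jar on the press lid at (299,195). The red lock is at (340,206), and the handle faces the board. Things that could be taken for the jar, by pixel:
- Top view: lid jar (327,206), big jar on the worktop (388,195), glass jar with red lid (430,133), timer dial (387,229).
- Scene view: lid jar (299,195), big jar (223,222), glass jar (125,258).

By the description it is the one on the lid. I'll check it in a crop.

```bash
cat >> h.py <<'E'
def cloud(p):
    v,u=np.mgrid[0:400,0:640]; s=np.stack([(u-p["cx"])/p["fx"],(v-p["cy"])/p["fy"]],-1); q=s.copy()
    for _ in range(20): q=s/(1+p["k1"]*(q**2).sum(-1,keepdims=True))
    z=p["range_z"]; c=np.dstack([q,np.ones_like(z)])*z[...,None]
    return (c-np.array(p["t"]))@np.array(p["R"])
def box(P):
    r=cv2.minAreaRect((P[:,:2]*1000).astype(np.float32)); return np.round(r[0],1),np.round(r[1],1),round(r[2],2)
E
python3 - <<'E'
from h import *
a=get_image("scene"); p=get_image("top")
for n,q in [("scene",a),("top",p)]:
    C=cloud(q); ok=q["range_z"]>0
    X,Y,Z=C[...,0],C[...,1],C[...,2]
    roi=ok&(X>.28)&(X<.62)&(Y>-.08)&(Y<.3)
    m=roi&(Z>.104)&(Z<.117)&(Y<.19)
    print(n,"lid",box(C[m]),m.sum(),np.median(Z[m]))
    m=roi&(Z>.19)&(Z<.26); print("jar",box(C[m]),m.sum(),np.percentile(Z[m],[5,50,95]).round(4),C[m].mean(0).round(4))
    hsv=cv2.cvtColor(q["image"],cv2.COLOR_BGR2HSV); red=((hsv[...,0]<8)|(hsv[...,0]>172))&(hsv[...,1]>140)
    m=roi&red&(Z<.15)&(Y>.13); print("knob",box(C[m]),m.sum(),np.percentile(Z[m],[5,50,95]).round(4))
    m=roi&(Y>.205)&(Z>.06)&(Z<.13); print("bar",box(C[m]),m.sum(),np.percentile(Z[m],[5,50,95]).round(4))
c1=cv2.resize(a["image"][160:260,220:380],None,fx=4,fy=4); c2=cv2.resize(p["image"][160:260,260:420],None,fx=4,fy=4,interpolation=cv2.INTER_CUBIC)
cv2.imwrite("pics/c1.png",cv2.resize(np.vstack([c1[:300],c2[:300]]),None,fx=1,fy=1))
E
```

```text
scene lid (array([450.3, 102. ]), array([173.1, 221. ]), 86.62) 1764 0.11173268621704927
jar (array([473.6,  61.1]), array([25.2, 45.5]), 22.45) 164 [0.1918 0.2024 0.2148] [0.4769 0.0594 0.2024]
knob (array([453.6, 164.4]), array([20.5, 14.1]), 84.5) 59 [0.1202 0.1299 0.138 ]
bar (array([454.9, 225. ]), array([ 46.1, 148.1]), 86.83) 303 [0.0873 0.0994 0.1043]
top lid (array([445.6, 101.6]), array([171.1, 221.8]), 85.77) 2429 0.10833401162278611
jar (array([459.3,  55.8]), array([42.6, 40.7]), 86.93) 150 [0.2037 0.2157 0.2191] [0.46   0.0563 0.2142]
knob (array([452.3, 162. ]), array([17.2,  7.2]), 87.87) 14 [0.1285 0.1318 0.1356]
bar (array([455.1, 227.6]), array([ 42.8, 138.6]), 88.81) 268 [0.0885 0.097  0.1029]
```

View pics/c1.png

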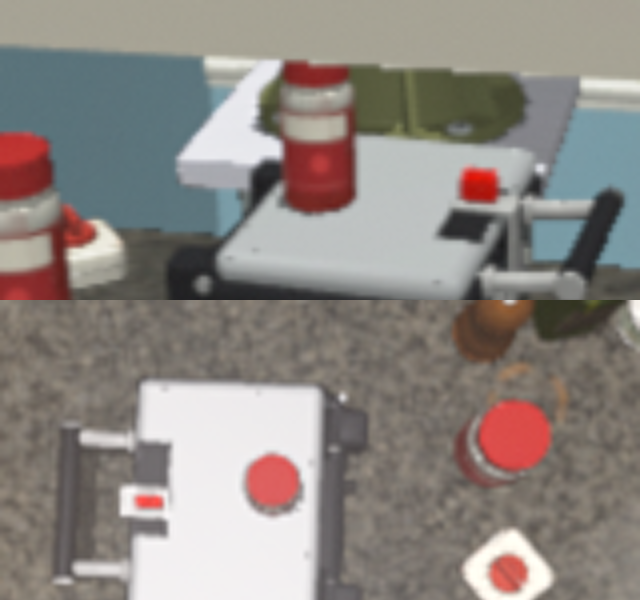

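The crop shows the small slim jar with a red cap on the lid. The larger look-alike stands on the worktop next to the timer. The lock's knob and its slot show on the lid, and the slot runs toward +x from the knob. Next I move above the press for a wrist view.

```bash
cat >> h.py <<'E'
def row(pos,rpy=None,cur=None):
    "shift (mm) and turn for world target pose"
    s=get_state(); R0=Ro.from_euler("xyz",s["ee_rot"]); R1=R0 if rpy is None else Ro.from_euler("xyz",rpy)
    d=R0.inv().apply(np.array(pos)-s["position"])*1000; w=(R0.inv()*R1).as_rotvec()
    print("row",d.round(1).tolist(),w.round(3).tolist())
E
python3 - <<'E'
from h import *
row([.44,.06,.36],[np.pi,0,1.571])
E
```

```text
row [-396.0, -349.1, -137.5] [0.0, 0.0, 1.237]
```

>>> {"op": "move_arm", "data": {"rows": [[[1,0,0,-60,0,0,0],[1,0,0,-90,0,0,0],[1,-396,-349,-137,0,0,1.237],[1,-396,-349,-137,0,0,1.237],[1,-396,-349,-137,0,0,1.237],[1,-396,-349,-137,0,0,1.237],[1,-396,-349,-137,0,0,1.237],[1,-396,-349,-137,0,0,1.237],[1,-396,-349,-137,0,0,1.237],[1,-396,-349,-137,0,0,1.237],[1,-396,-349,-137,0,0,1.237],[1,-396,-349,-137,0,0,1.237]]]}}

```text
time_s: 2.0
position: [0.3846, 0.1568, 0.3485]
ee_rot: [3.141, -0.0, 1.565]
wrist_force: [1.3, 0.3, 0.2]
grip_width: 0.997
gripper_force: 0.0
```

```bash
python3 - <<'E'
from h import *
st();row([.44,.06,.36],[np.pi,0,1.571])
E
```

```text
{'time_s': 2.0, 'joint_pos': [0.2989, -0.0799, 1.6531, 0.0, 1.5676, 0.3052], 'dq': [-1.1918, 0.0964, -0.1977, -0.0028, 0.1034, 0.1365], 'tau': [9.3306, -35.6987, -35.3665, 0.0202, -0.0163, -0.0618], 'position': [0.3846, 0.1568, 0.3485], 'ee_rot': [3.1408, -0.0003, 1.5646], 'wrist_force': [1.2657, 0.3002, 0.1868], 'torque': [-0.0533, 0.0567, -0.0131], 'gripper_force': 0.0, 'grip_width': 0.9966}
row [-96.5, 56.0, -11.5] [0.001, -0.0, -0.006]
```

>>> {"op": "move_arm", "data": {"rows": [[[1,-90,50,-12,0,0,0],[1,-90,50,-12,0,0,0],[1,-90,50,-12,0,0,0],[1,-90,50,-12,0,0,0],[1,-90,50,-12,0,0,0]]]}}

```text
time_s: 2.42
position: [0.4344, 0.0681, 0.3598]
ee_rot: [-3.141, -0.0, 1.569]
wrist_force: [-0.1, 0.0, -0.0]
grip_width: 1.001
gripper_force: 0.0
```

```bash
python3 - <<'E'
from h import *
s=st()
p=get_image("wrist"); cv2.imwrite("pics/w1.png",p["image"])
print("cam",(-np.array(p["R"]).T@p["t"]).round(3),np.array(p["R"])[2].round(2))
for th in ["spice_jar","press","lock_knob","lid_bar","kitchen_timer","mug"]:
    for d in spot_in(p,th)[:2]: print(th,round(d["score"],2),np.round(d["xyz"],4),w2p(p,d["xyz"]).round())
C=cloud(p); ok=p["range_z"]>0; X,Y,Z=C[...,0],C[...,1],C[...,2]
roi=ok&(X>.28)&(X<.62)&(Y>-.08)&(Y<.3)
m=roi&(Z>.104)&(Z<.117)&(Y<.19); print("lid",box(C[m]),m.sum(),np.median(Z[m]))
m=roi&(Z>.2)&(Z<.24); print("jar",box(C[m]),m.sum(),np.median(Z[m]))
hsv=cv2.cvtColor(p["image"],cv2.COLOR_BGR2HSV); red=((hsv[...,0]<8)|(hsv[...,0]>172))&(hsv[...,1]>140)
m=roi&red&(Z<.15)&(Y>.13); print("knob",m.sum() and (box(C[m]),np.percentile(Z[m],[5,50,95]).round(4)))
m=roi&(Y>.205)&(Z>.06)&(Z<.13); print("bar",m.sum() and box(C[m]))
m=ok&(X>.42)&(X<.56)&(Y>-.21)&(Y<-.09)&(Z>.12)&(Z<.3); print("big",m.sum() and (box(C[m]),np.percentile(Z[m],[50,95])))
E
```

```text
{'time_s': 2.4167, 'joint_pos': [0.0722, -0.0235, 1.5741, 0.0001, 1.5913, 0.0744], 'dq': [0.0437, -0.0128, 0.0161, 0.0011, -0.0003, 0.0132], 'tau': [-2.2629, -35.2913, -38.0758, -0.038, -0.0026, -0.3308], 'position': [0.4344, 0.0681, 0.3598], 'ee_rot': [-3.1413, -0.0001, 1.5685], 'wrist_force': [-0.1059, 0.021, -0.0371], 'torque': [-0.0142, 0.0327, 0.0085], 'gripper_force': 0.0, 'grip_width': 1.0009}
cam [0.434 0.141 0.522] [-0.   -0.25 -0.97]
spice_jar 0.66 [0.4582 0.0635 0.218 ] [350. 196.]
spice_jar 0.63 [ 0.4919 -0.1273  0.0865] [364. 301.]
lock_knob 0.84 [0.4531 0.1697 0.1216] [341.  84.]
lid_bar 0.69 [0.4382 0.1211 0.1066] [328. 127.]
kitchen_timer 0.65 [ 0.3879 -0.1484  0.0314] [296. 294.]
mug 0.76 [ 0.4186 -0.2981  0.0415] [316. 375.]
lid (array([445.7, 102.4]), array([172.6, 221.4]), 86.2) 21358 0.10991858941423936
jar (array([460.6,  56.4]), array([42.4, 42.7]), 87.07) 1717 0.21706695919199262
knob ((array([451.2, 161.5]), array([23.4, 10.9]), 88.68), array([0.1323, 0.1342, 0.1359]))
bar (array([454.4, 223.6]), array([ 46.2, 142.6]), 85.87)
big ((array([ 498.4, -165.6]), array([26.5, 57.5]), 89.49), array([0.14886686, 0.15003085]))
```

View pics/w1.png

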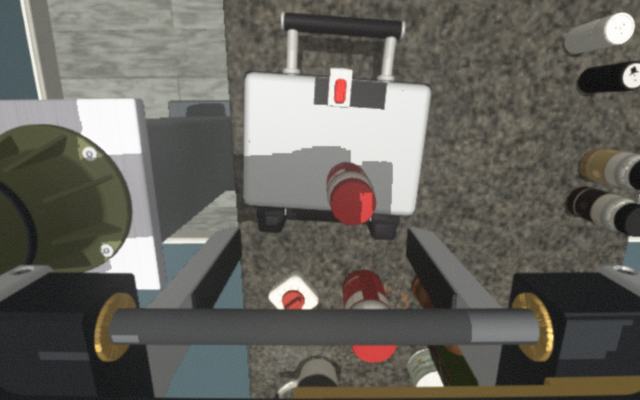

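The wrist view shows the red knob at (341,90) in a slot that opens toward the image's right (+x). The jar cap is at (352,205), the bar at (343,24), and the big jar is below, near (367,320). The jar's position agrees in two views: (0.460, 0.056), with its top at 0.217. Now I grasp it.

>>> {"op": "move_arm", "data": {"rows": [[[1,-12,26,40,0,0,0],[1,-12,26,80,0,0,0],[1,-12,26,110,0,0,0],[1,-12,26,140,0,0,0],[1,-12,26,165,0,0,0],[1,-12,26,184,0,0,0],[1,-12,26,184,0,0,0],[0.4,-12,26,184,0,0,0],[0.4,-12,26,184,0,0,0],[0.4,-12,26,184,0,0,0],[0.4,-12,26,184,0,0,0],[0.4,-12,26,184,0,0,0]]], "newtons": 20}}

```text
time_s: 3.77
position: [0.4605, 0.0568, 0.1767]
ee_rot: [3.14, -0.0, 1.571]
wrist_force: [-0.3, 0.2, -0.3]
grip_width: 0.682
gripper_force: 0.0
```

>>> {"op": "move_arm", "data": {"rows": [[[0.4,0,0,0,0,0,0],[0.4,0,0,0,0,0,0],[0.4,0,0,0,0,0,0],[0.4,0,0,0,0,0,0],[0.4,0,0,0,0,0,0],[0.4,0,0,0,0,0,0],[0.4,0,0,-10,0,0,0],[0.4,0,0,-30,0,0,0],[0.4,0,0,-60,0,0,0],[0.4,0,0,-90,0,0,0]]]}}

```text
time_s: 4.6
position: [0.4595, 0.0568, 0.267]
ee_rot: [-3.139, 0.0, 1.571]
wrist_force: [0.5, 0.1, -1.6]
grip_width: 0.521
gripper_force: 19.9
```

>>> {"op": "move_arm", "data": {"rows": [[[0.4,-35,-8,0,0,0,0],[0.4,-75,-16,0,0,0,0],[0.4,-115,-24,0,0,0,0],[0.4,-150,-24,0,0,0,0],[0.4,-190,-24,0,0,0,0],[0.4,-225,-18,0,0,0,0],[0.4,-260,-10,0,0,0,0],[0.4,-285,-5,0,0,0,0],[0.4,-292,-5,0,0,0,0],[0.4,-292,-5,0,0,0,0],[0.4,-292,-5,30,0,0,0],[0.4,-292,-5,60,0,0,0]]]}}

```text
time_s: 5.6
position: [0.4555, -0.2344, 0.2066]
ee_rot: [3.139, 0.001, 1.571]
wrist_force: [0.9, 0.2, -2.6]
grip_width: 0.519
gripper_force: 19.9
```

```bash
python3 - <<'E'
from h import *
st()
p=get_image("wrist"); q=get_image("top")
cv2.imwrite("pics/w2.png",np.hstack([p["image"][:, 60:600],cv2.resize(q["image"][130:270,340:460],None,fx=2,fy=2.857)]))
C=cloud(q); X,Y,Z=C[...,0],C[...,1],C[...,2]; m=(X>.42)&(X<.56)&(Y>-.2)&(Y<-.09)&(Z>.12)&(Z<.17); print(box(C[m]),m.sum())
E
```

```text
{'time_s': 5.6, 'joint_pos': [-0.5468, 0.2284, 1.6493, 0.0002, 1.261, -0.5474], 'dq': [0.008, 0.3316, 0.5181, 0.0002, -0.8031, -0.0], 'tau': [-0.4621, -55.3133, -40.3694, 0.0418, 2.0844, -0.01], 'position': [0.4555, -0.2344, 0.2066], 'ee_rot': [3.1391, 0.0013, 1.5713], 'wrist_force': [0.8798, 0.2238, -2.5542], 'torque': [-0.0835, 0.079, 0.0344], 'gripper_force': 19.9014, 'grip_width': 0.5192}
(array([ 498.5, -150. ]), array([56.6, 58.3]), 88.29) 258
```

View pics/w2.png

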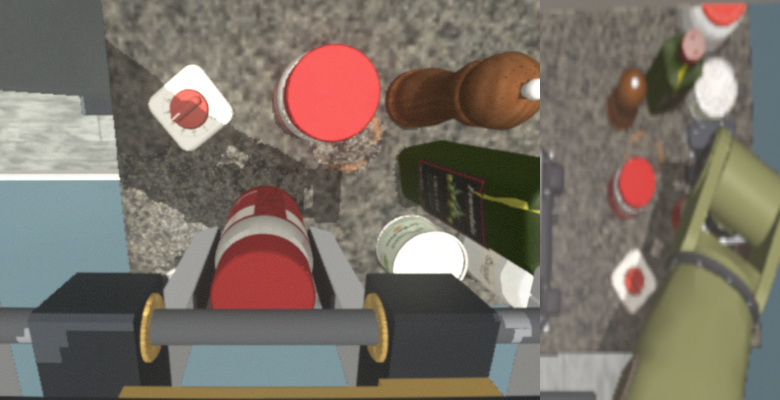

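The wrist view shows the jar held upright at (263,250), with the spot below it clear. The big jar is at (330,95) and the timer at (190,108), both well away. I lower it gently.

>>> {"op": "move_arm", "data": {"rows": [[[0.4,0,0,35,0,0,0],[0.4,0,0,70,0,0,0],[0.4,0,0,100,0,0,0],[0.4,0,0,120,0,0,0],[0.4,0,0,130,0,0,0],[0.4,0,0,134,0,0,0],[0.4,0,0,136,0,0,0],[0.4,0,0,137,0,0,0],[0.4,0,0,138,0,0,0],[0.4,0,0,138,0,0,0]]]}}

```text
time_s: 6.53
position: [0.4556, -0.2354, 0.0689]
ee_rot: [3.14, 0.001, 1.571]
wrist_force: [-0.6, 0.7, -1.8]
grip_width: 0.519
gripper_force: 19.9
```

>>> {"op": "move_arm", "data": {"rows": [[[0.4,0,0,0.5,0,0,0],[0.4,0,0,1,0,0,0],[0.4,0,0,1.5,0,0,0],[0.4,0,0,2,0,0,0],[0.4,0,0,2,0,0,0],[0.4,0,0,2,0,0,0]]]}}

```text
time_s: 7.03
position: [0.4554, -0.2353, 0.0661]
ee_rot: [3.141, 0.0, 1.571]
wrist_force: [0.8, 0.1, 1.0]
grip_width: 0.518
gripper_force: 19.9
```

Contact: the force turned from −1.8 to +1.0 N. I open a little and retreat.

>>> {"op": "move_arm", "data": {"rows": [[[0.7,0,0,0,0,0,0],[0.7,0,0,0,0,0,0],[0.7,0,0,0,0,0,0],[0.7,0,0,0,0,0,0],[0.7,0,0,0,0,0,0],[0.7,0,0,0,0,0,0],[0.7,0,0,-20,0,0,0],[0.7,0,0,-60,0,0,0],[0.7,0,0,-100,0,0,0],[0.7,0,0,-140,0,0,0],[0.7,0,0,-180,0,0,0],[0.7,0,0,-200,0,0,0]]]}}

```text
time_s: 8.03
position: [0.4558, -0.2355, 0.271]
ee_rot: [3.137, 0.003, 1.571]
wrist_force: [-0.3, -0.0, -1.0]
grip_width: 0.698
gripper_force: 0.0
```

```bash
python3 - <<'E'
from h import *
st()
p=get_image("wrist")
C=cloud(p); X,Y,Z=C[...,0],C[...,1],C[...,2]; m=(p["range_z"]>0)&(X>.41)&(X<.5)&(Y>-.28)&(Y<-.19)&(Z>.09)&(Z<.13); print("jar",m.sum(),box(C[m]),np.median(Z[m]))
row([.447,.12,.29],[np.pi,0,1.571])
E
```

```text
{'time_s': 8.0333, 'joint_pos': [-0.5483, 0.1792, 1.557, -0.0, 1.3997, -0.5484], 'dq': [0.0008, -0.1248, -0.3142, -0.0015, 0.4571, 0.0002], 'tau': [0.0169, -45.1417, -33.2451, 0.0487, -0.024, -0.0025], 'position': [0.4558, -0.2355, 0.271], 'ee_rot': [3.1368, 0.003, 1.5708], 'wrist_force': [-0.3341, -0.0157, -0.9955], 'torque': [-0.0579, 0.0171, -0.036], 'gripper_force': 0.0, 'grip_width': 0.6979}
jar 1521 (array([ 454.8, -235.7]), array([41.9, 42.7]), 1.03) 0.10702353247422447
row [355.8, -9.3, -18.7] [0.008, 0.005, -0.0]
```

The jar stands upright at (0.455, −0.236), with its top at 0.107. Now to the lock.

>>> {"op": "move_arm", "data": {"rows": [[[0.5,60,-10,-20,0,0,0.066],[0.5,356,-9,-20,0,0,0.066],[0.5,356,-9,-20,0,0,0.066],[0.5,356,-9,-20,0,0,0.066],[0.5,356,-9,-20,0,0,0.066],[0.5,356,-9,-20,0,0,0.066],[0.5,356,-9,-20,0,0,0.066],[0.5,356,-9,-20,0,0,0.066],[0.5,356,-9,-20,0,0,0.066],[0.5,356,-9,-20,0,0,0.066],[0.5,356,-9,-20,0,0,0.066],[0.5,356,-9,-20,0,0,0.066]]]}}

```text
time_s: 9.08
position: [0.4462, 0.1203, 0.2856]
ee_rot: [-3.141, 0.0, 1.505]
wrist_force: [0.6, -0.3, 0.0]
grip_width: 0.496
gripper_force: 0.0
```

```bash
cat >> h.py <<'E'
def press(tag):
    p=get_image("wrist"); cv2.imwrite(f"pics/{tag}.png",p["image"])
    C=cloud(p); X,Y,Z=C[...,0],C[...,1],C[...,2]; ok=p["range_z"]>0
    hsv=cv2.cvtColor(p["image"],cv2.COLOR_BGR2HSV); red=((hsv[...,0]<8)|(hsv[...,0]>172))&(hsv[...,1]>140)
    m=ok&red&(Y>.1)&(Y<.2)&(X>.35)&(X<.55)&(Z<.15); print("knob",m.sum(),m.sum() and (box(C[m]),np.percentile(Z[m],[5,50,95]).round(4)))
    m=ok&(X>.35)&(X<.56)&(Y>.205)&(Z>.08)&(Z<.115)
    for a,b in [(.40,.44),(.46,.49)]:
        k=m&(X>a)&(X<b)&(Y>.22); print("bar",a,k.sum(),k.sum() and (C[k].mean(0).round(4),Y[k].min().round(4),Y[k].max().round(4),Z[k].max().round(4)))
    m=ok&(X>.3)&(X<.6)&(Y<.18)&(Y>-.02)&(Z>.106)&(Z<.113); print("lid",box(C[m]))
E
python3 - <<'E'
from h import *
st(); press("w3")
E
```

```text
{'time_s': 9.0833, 'joint_pos': [0.1842, 0.0566, 1.66, -0.0001, 1.4255, 0.2501], 'dq': [-0.0231, -0.0036, -0.0014, 0.0007, 0.0018, 0.0016], 'tau': [1.4818, -39.6874, -36.5497, 0.1198, -0.0087, 0.0554], 'position': [0.4462, 0.1203, 0.2856], 'ee_rot': [-3.1412, 0.0003, 1.5049], 'wrist_force': [0.5531, -0.3052, 0.0116], 'torque': [-0.0645, 0.0756, 0.055], 'gripper_force': 0.0, 'grip_width': 0.4962}
knob 299 ((array([451.4, 162.8]), array([23.1, 10.2]), 86.2), array([0.1326, 0.1342, 0.1358]))
bar 0.4 941 (array([0.4194, 0.2384, 0.0991]), np.float64(0.22), np.float64(0.2501), np.float64(0.1036))
bar 0.46 665 (array([0.4748, 0.2352, 0.0994]), np.float64(0.2253), np.float64(0.2469), np.float64(0.1037))
lid (array([445.4,  96.6]), array([159.8, 219.9]), 85.81)
```

View pics/w3.png

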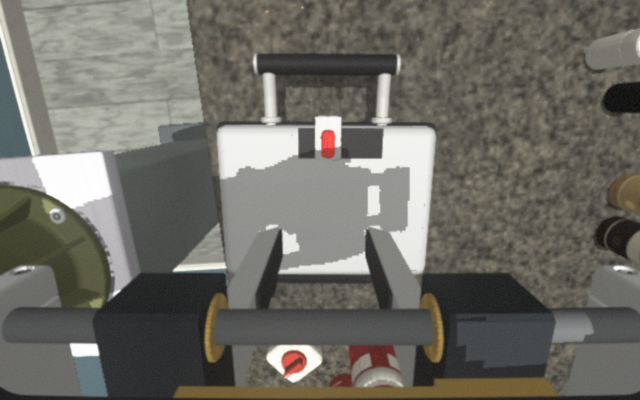

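The view shows the knob at (328,143) at the locked end of its slot, with the slot free to the right up to (383,143), and the bar at (327,64). The geometry is consistent: press origin (0.446, 0.088), yaw about −94°. I grip the knob lightly.

>>> {"op": "move_arm", "data": {"rows": [[[0.38,43,2.4,30,0,0,0],[0.38,43,2.4,65,0,0,0],[0.38,43,2.4,95,0,0,0],[0.38,43,2.4,120,0,0,0],[0.38,43,2.4,140,0,0,0],[0.38,43,2.4,149,0,0,0],[0.1,43,2.4,149,0,0,0],[0.1,43,2.4,149,0,0,0],[0.1,43,2.4,149,0,0,0],[0.1,43,2.4,149,0,0,0],[0.1,43,2.4,149,0,0,0],[0.1,43,2.4,149,0,0,0]]], "newtons": 10}}

```text
time_s: 10.13
position: [0.4522, 0.1635, 0.1382]
ee_rot: [3.139, -0.0, 1.505]
wrist_force: [0.8, -2.1, 6.4]
grip_width: 0.139
gripper_force: 10.0
```

>>> {"op": "move_arm", "data": {"rows": [[[0.1,0,0,-2.5,0,0,0],[0.1,0,3,-2.5,0,0,0],[0.1,0,7,-2.5,0,0,0],[0.1,0,11,-2.5,0,0,0],[0.1,0,15,-2.5,0,0,0],[0.1,0,19,-2.5,0,0,0],[0.1,0,23,-2.5,0,0,0],[0.1,0,26,-2.5,0,0,0],[0.1,0,28,-2.5,0,0,0],[0.1,0,29,-2.5,0,0,0],[0.1,0,29,-2.5,0,0,0]]]}}

```text
time_s: 11.05
position: [0.4795, 0.1616, 0.1388]
ee_rot: [-3.138, 0.001, 1.505]
wrist_force: [-8.2, -3.1, -6.3]
grip_width: 0.139
gripper_force: 10.0
```

>>> {"op": "move_arm", "data": {"rows": [[[0.1,0,1,0,0,0,0],[0.1,0,1.5,0,0,0,0],[0.1,0,1.5,0,0,0,0],[0.4,0,0,0,0,0,0],[0.4,0,0,0,0,0,0],[0.4,0,0,0,0,0,0],[0.4,0,0,-30,0,0,0],[0.4,0,0,-70,0,0,0],[0.4,-20,-20,-110,0,0,0],[0.4,-40,-32,-147,0,0,0],[0.4,-43,-32,-147,0,0,0],[0.4,-43,-32,-147,0,0,0]]]}}

```text
time_s: 12.05
position: [0.4463, 0.1201, 0.2897]
ee_rot: [3.135, -0.002, 1.504]
wrist_force: [0.9, 0.1, -1.5]
grip_width: 0.397
gripper_force: 0.0
```

```bash
python3 - <<'E'
from h import *
st(); press("w4")
E
```

```text
{'time_s': 12.05, 'joint_pos': [0.1837, 0.0501, 1.6575, -0.0, 1.427, 0.2508], 'dq': [0.0254, 0.0774, 0.0439, 0.0063, -0.0514, 0.0317], 'tau': [-0.7752, -42.5654, -37.5589, 0.0297, 0.8043, -0.4151], 'position': [0.4463, 0.1201, 0.2897], 'ee_rot': [3.1349, -0.0017, 1.5037], 'wrist_force': [0.8555, 0.1121, -1.5448], 'torque': [-0.0601, 0.1041, 0.0154], 'gripper_force': 0.0, 'grip_width': 0.3971}
knob 310 ((array([477.5, 160.8]), array([23.3, 11.1]), 86.9), array([0.1312, 0.1341, 0.1356]))
bar 0.4 910 (array([0.4193, 0.2385, 0.0991]), np.float64(0.2204), np.float64(0.2503), np.float64(0.1034))
bar 0.46 665 (array([0.4748, 0.2351, 0.0993]), np.float64(0.2252), np.float64(0.247), np.float64(0.1039))
lid (array([445.4,  99.6]), array([165.1, 219.7]), 86.04)
```

View pics/w4.png

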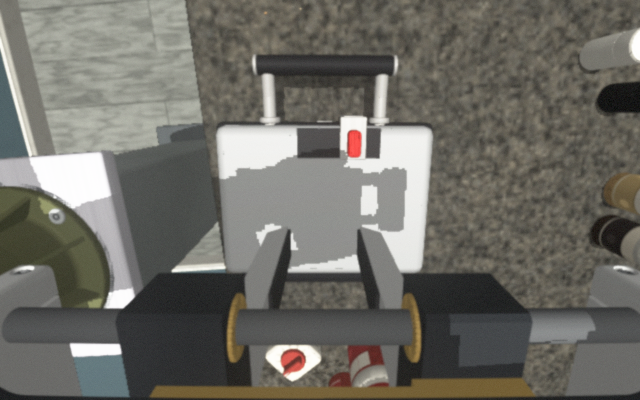

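The knob is now at (354,143) in the picture, up against the slot's right end apart from half its own width. It measured 26.2 mm of travel, so I make sure with a second push with the fingers closed.

>>> {"op": "move_arm", "data": {"rows": [[[0,20,-5,40,0,0,0],[0,43,-5,80,0,0,0],[0,43,-5,110,0,0,0],[0,43,-5,135,0,0,0],[0,43,-5,145,0,0,0],[0,43,-5,146,0,0,0],[0,43,0,146,0,0,0],[0,43,4,146,0,0,0],[0,43,7,146,0,0,0],[0,43,9,146,0,0,0],[0,43,11,146,0,0,0],[0,43,11,146,0,0,0]]]}}

```text
time_s: 13.1
position: [0.4599, 0.163, 0.1409]
ee_rot: [3.141, -0.0, 1.505]
wrist_force: [0.0, 1.1, 0.3]
grip_width: 0.006
gripper_force: 0.0
```

>>> {"op": "move_arm", "data": {"rows": [[[0,0,1,0,0,0,0],[0,0,2,0,0,0,0],[0,0,3,0,0,0,0],[0,0,4,0,0,0,0],[0,0,4,0,0,0,0]]]}}

```text
time_s: 13.52
position: [0.4614, 0.1629, 0.1404]
ee_rot: [-3.136, 0.001, 1.505]
wrist_force: [-19.1, 0.4, 11.9]
grip_width: 0.011
gripper_force: 9.6
```

The end stop is felt (19 N with no further travel), so the lock is fully open. I back off and go to the bar.

>>> {"op": "move_arm", "data": {"rows": [[[0,0,-3,0,0,0,0],[0.1,0,-8,-10,0,0,0],[0.38,0,-8,-50,0,0,0],[0.38,0,-8,-90,0,0,0],[0.38,0,-8,-130,0,0,0],[0.38,0,-8,-140,0,0,0],[0.38,0,-8,-140,0,0,0]]]}}

```text
time_s: 14.1
position: [0.4562, 0.1635, 0.2842]
ee_rot: [3.135, -0.002, 1.505]
wrist_force: [0.1, -1.1, -0.4]
grip_width: 0.369
gripper_force: 0.0
```

```bash
cat >> h.py <<'E'
F=np.array([.0697,.9976,0]); U=np.array([0,0,1.]); YP=np.array([.9976,-.0697,0])
ORG=np.array([.446,.088,0]); H=ORG-.085*F+.078*U
def tool(theta,tilt=25,y=-.02,back=0.):
    a=np.radians(tilt)-np.radians(theta); t=np.radians(theta)
    z=-U*np.cos(a)-F*np.sin(a); x=-YP; R=np.stack([x,np.cross(z,x),z],1)
    bar=H+y*YP+F*(.235*np.cos(t)-.014*np.sin(t))+U*(.235*np.sin(t)+.014*np.cos(t))
    return bar+(.003-back)*z, Ro.from_matrix(R)
E
python3 - <<'E'
from h import *
s=st(); press("w5")
p,R=tool(0,back=.1); print(p,tool(60)[0]); row(p,R.as_euler("xyz"))
E
```

```text
{'time_s': 14.1, 'joint_pos': [0.2686, 0.1055, 1.6105, -0.0001, 1.419, 0.3346], 'dq': [-0.0008, 0.0524, 0.0886, 0.0006, -0.0614, -0.0005], 'tau': [0.0164, -44.6273, -38.6669, 0.0777, 0.8647, -0.0013], 'position': [0.4562, 0.1635, 0.2842], 'ee_rot': [3.1354, -0.0021, 1.5048], 'wrist_force': [0.1323, -1.0624, -0.352], 'torque': [-0.0677, 0.0304, -0.0032], 'gripper_force': 0.0, 'grip_width': 0.3688}
knob 306 ((array([477.7, 161.3]), array([24.3, 10.5]), 86.75), array([0.13  , 0.134 , 0.1357]))
bar 0.4 849 (array([0.4192, 0.2393, 0.0993]), np.float64(0.2205), np.float64(0.2505), np.float64(0.104))
bar 0.46 627 (array([0.4751, 0.2358, 0.0992]), np.float64(0.2249), np.float64(0.2466), np.float64(0.1038))
lid (array([445.4,  98.2]), array([158.2, 219.5]), 85.94)
[0.43936028 0.27992959 0.17991186] [0.42758812 0.11143734 0.28605851]
row [115.2, -24.1, 101.7] [0.345, -0.34, -1.54]
```

>>> {"op": "move_arm", "data": {"rows": [[[0.38,50,-10,0,0.345,-0.34,-1.54],[0.38,115,-24,0,0.345,-0.34,-1.54],[0.38,115,-24,20,0.345,-0.34,-1.54],[0.38,115,-24,20,0.345,-0.34,-1.54],[0.38,115,-24,20,0.345,-0.34,-1.54],[0.38,115,-24,20,0.345,-0.34,-1.54],[0.38,115,-24,20,0.345,-0.34,-1.54],[0.38,115,-24,20,0.345,-0.34,-1.54],[0.38,115,-24,40,0.345,-0.34,-1.54],[0.38,115,-24,40,0.345,-0.34,-1.54],[0.38,115,-24,40,0.345,-0.34,-1.54],[0.38,115,-24,40,0.345,-0.34,-1.54]]]}}

```text
time_s: 15.15
position: [0.4386, 0.2792, 0.2382]
ee_rot: [-2.726, 0.017, 2.968]
wrist_force: [-0.0, -0.3, 0.4]
grip_width: 0.379
gripper_force: 0.0
```

>>> {"op": "move_arm", "data": {"rows": [[[0.38,0,0,0,0,0,0],[0.38,0,0,0,0,0,0]]]}}

```text
time_s: 15.32
position: [0.4385, 0.2796, 0.239]
ee_rot: [-2.729, 0.02, 2.959]
wrist_force: [0.1, -0.5, -0.7]
grip_width: 0.377
gripper_force: 0.0
```

```bash
python3 - <<'E'
from h import *
s=st()
p,R=tool(0,back=.06); row(p,R.as_euler("xyz"))
E
```

```text
{'time_s': 15.3167, 'joint_pos': [0.6371, 0.3954, 1.4042, -0.2915, 1.6363, -0.723], 'dq': [-0.013, -0.0114, -0.0104, 0.0075, 0.0008, 0.029], 'tau': [0.8531, -57.5134, -34.4857, -0.9341, 0.8443, -0.8752], 'position': [0.4385, 0.2796, 0.239], 'ee_rot': [-2.7292, 0.0197, 2.9593], 'wrist_force': [0.0564, -0.488, -0.6635], 'torque': [0.1666, -0.0005, -0.0362], 'gripper_force': 0.0, 'grip_width': 0.3767}
row [-0.8, 23.3, 93.9] [0.023, -0.028, -0.111]
```

>>> {"op": "move_arm", "data": {"rows": [[[0.38,0,12,40,0.023,-0.028,-0.111],[0.38,0,23,75,0.023,-0.028,-0.111],[0.38,0,23,94,0.023,-0.028,-0.111],[0.38,0,23,94,0.023,-0.028,-0.111],[0.38,0,23,94,0.023,-0.028,-0.111]]]}}

```text
time_s: 15.73
position: [0.4381, 0.2626, 0.1451]
ee_rot: [-2.706, 0.0, 3.071]
wrist_force: [0.4, 0.6, 1.3]
grip_width: 0.382
gripper_force: 0.0
```

```bash
python3 - <<'E'
from h import *
s=st()
p,R=tool(0); row(p,R.as_euler("xyz"))
press("w6")
E
```

```text
{'time_s': 15.7333, 'joint_pos': [0.6291, 0.4622, 1.5441, -0.3324, 1.4341, -0.7756], 'dq': [0.0091, -0.0314, -0.0465, -0.0047, 0.0134, -0.0151], 'tau': [-0.3681, -55.133, -28.3703, -0.7294, 0.5082, 0.0681], 'position': [0.4381, 0.2626, 0.1451], 'ee_rot': [-2.7057, 0.0004, 3.0712], 'wrist_force': [0.4394, 0.626, 1.3287], 'torque': [0.2048, -0.0431, -0.0173], 'gripper_force': 0.0, 'grip_width': 0.3817}
row [-0.1, 1.0, 61.1] [0.0, 0.0, -0.001]
knob 60 ((array([472. , 160.7]), array([16.7,  1.5]), 86.83), array([0.118 , 0.1206, 0.1243]))
bar 0.4 1775 (array([0.4191, 0.2425, 0.0989]), np.float64(0.22), np.float64(0.2511), np.float64(0.1033))
bar 0.46 1086 (array([0.4748, 0.2388, 0.0989]), np.float64(0.2258), np.float64(0.2471), np.float64(0.1031))
lid (array([440.5,  98.9]), array([164. , 209.2]), 86.06)
```

View pics/w6.png

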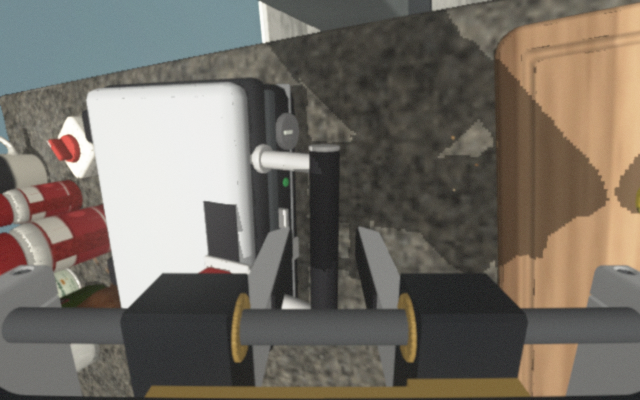

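The view shows the bar at (325,230) centred between the fingers. The arms and the leg are clear of them. I advance and grip.

>>> {"op": "move_arm", "data": {"rows": [[[0.38,0,1,20,0,0,0],[0.38,0,1,35,0,0,0],[0.38,0,1,48,0,0,0],[0.38,0,1,57,0,0,0],[0.38,0,1,61,0,0,0],[0.38,0,1,61,0,0,0],[0.1,0,1,61,0,0,0],[0.1,0,1,61,0,0,0],[0.1,0,1,61,0,0,0],[0.1,0,1,61,0,0,0],[0.1,0,1,61,0,0,0],[0.1,0,1,61,0,0,0]]], "newtons": 40}}

```text
time_s: 16.78
position: [0.4368, 0.2376, 0.0905]
ee_rot: [-2.704, 0.001, 3.074]
wrist_force: [-0.7, -7.7, 7.8]
grip_width: 0.201
gripper_force: 40.0
```

```bash
cat >> h.py <<'E'
def arc(ths,t0=0):
    s=get_state(); p0,R0=tool(t0); print("err",R0.inv().apply(s["position"]-p0)*1000, np.degrees((R0.inv()*Ro.from_euler("xyz",s["ee_rot"])).as_rotvec()).round(2))
    for t in ths:
        p,R=tool(t); print(t,(R0.inv().apply(p-p0)*1000).round(1).tolist(),(R0.inv()*R).as_rotvec().round(3).tolist())
E
python3 - <<'E'
from h import *
s=st(); arc([1,2.5,5,7.5,10,12.5,15,17.5,20,22.5,25,27.5])
E
```

```text
{'time_s': 16.7833, 'joint_pos': [0.5956, 0.501, 1.6314, -0.3542, 1.3049, -0.7625], 'dq': [-0.001, 0.0006, 0.0011, -0.0002, -0.0002, 0.0006], 'tau': [2.8938, -54.6186, -29.2207, 0.8992, -1.1964, -0.0435], 'position': [0.4368, 0.2376, 0.0905], 'ee_rot': [-2.7042, 0.0014, 3.0745], 'wrist_force': [-0.6718, -7.7274, 7.7962], 'torque': [-1.7031, 0.2582, -0.0326], 'gripper_force': 40.0006, 'grip_width': 0.2005}
err [-0.34916247 -0.62936405 -1.09474292] [ 0.06 -0.13 -0.1 ]
1 [-0.0, -1.9, -3.6] [-0.017, 0.0, -0.0]
2.5 [-0.0, -5.0, -8.9] [-0.044, 0.0, -0.0]
5 [-0.0, -10.3, -17.6] [-0.087, 0.0, -0.0]
7.5 [0.0, -16.0, -26.1] [-0.131, 0.0, -0.0]
10 [0.0, -22.1, -34.3] [-0.175, 0.0, -0.0]
12.5 [-0.0, -28.5, -42.2] [-0.218, 0.0, 0.0]
15 [-0.0, -35.3, -49.9] [-0.262, 0.0, 0.0]
17.5 [0.0, -42.4, -57.2] [-0.305, 0.0, 0.0]
20 [0.0, -49.8, -64.2] [-0.349, 0.0, -0.0]
22.5 [-0.0, -57.5, -70.9] [-0.393, 0.0, 0.0]
25 [0.0, -65.5, -77.3] [-0.436, 0.0, -0.0]
27.5 [0.0, -73.7, -83.3] [-0.48, 0.0, 0.0]
```

>>> {"op": "move_arm", "data": {"rows": [[[0.1,0,-1.9,-3.6,-0.017,0,0],[0.1,0,-5,-8.9,-0.044,0,0],[0.1,0,-10.3,-17.6,-0.087,0,0],[0.1,0,-16,-26.1,-0.131,0,0],[0.1,0,-22.1,-34.3,-0.175,0,0],[0.1,0,-22.1,-34.3,-0.175,0,0]]]}}

```text
time_s: 17.28
position: [0.4363, 0.2318, 0.1317]
ee_rot: [-2.883, 0.002, 3.074]
wrist_force: [-0.2, -3.2, -4.3]
grip_width: 0.203
gripper_force: 40.0
```

```bash
python3 - <<'E'
from h import *
s=st(); arc([12.5,15,17.5,20,22.5,25,27.5,30,32.5,35,37.5,40],10)
E
```

```text
{'time_s': 17.2833, 'joint_pos': [0.5235, 0.362, 1.6837, -0.2263, 1.2485, -0.8907], 'dq': [0.027, 0.0437, -0.0081, -0.0394, 0.0003, 0.0506], 'tau': [-0.1308, -55.6649, -32.5179, 0.4111, -0.0921, -0.7643], 'position': [0.4363, 0.2318, 0.1317], 'ee_rot': [-2.8835, 0.0016, 3.0736], 'wrist_force': [-0.165, -3.1932, -4.3452], 'torque': [-0.3724, -0.0123, 0.04], 'gripper_force': 39.997, 'grip_width': 0.203}
err [-0.31685713 -0.98474398 -1.78113781] [-0.21 -0.12 -0.07]
12.5 [-0.0, -5.0, -8.9] [-0.044, -0.0, 0.0]
15 [-0.0, -10.3, -17.6] [-0.087, 0.0, 0.0]
17.5 [-0.0, -16.0, -26.1] [-0.131, 0.0, 0.0]
20 [-0.0, -22.1, -34.3] [-0.175, 0.0, 0.0]
22.5 [-0.0, -28.5, -42.2] [-0.218, 0.0, 0.0]
25 [-0.0, -35.3, -49.9] [-0.262, -0.0, -0.0]
27.5 [0.0, -42.4, -57.2] [-0.305, 0.0, 0.0]
30 [-0.0, -49.8, -64.2] [-0.349, 0.0, 0.0]
32.5 [-0.0, -57.5, -70.9] [-0.393, -0.0, 0.0]
35 [0.0, -65.5, -77.3] [-0.436, 0.0, 0.0]
37.5 [0.0, -73.7, -83.3] [-0.48, -0.0, 0.0]
40 [-0.0, -82.2, -88.9] [-0.524, 0.0, 0.0]
```

The lid lifts with about 4 N, so the lock is clear. I continue along the arc.

>>> {"op": "move_arm", "data": {"rows": [[[0.1,0,-5,-8.9,-0.044,0,0],[0.1,0,-10.3,-17.6,-0.087,0,0],[0.1,0,-16,-26.1,-0.131,0,0],[0.1,0,-22.1,-34.3,-0.175,0,0],[0.1,0,-28.5,-42.2,-0.218,0,0],[0.1,0,-35.3,-49.9,-0.262,0,0],[0.1,0,-42.4,-57.2,-0.305,0,0],[0.1,0,-49.8,-64.2,-0.349,0,0],[0.1,0,-57.5,-70.9,-0.393,0,0],[0.1,0,-65.5,-77.3,-0.436,0,0],[0.1,0,-65.5,-77.3,-0.436,0,0]]]}}

```text
time_s: 18.2
position: [0.4332, 0.1882, 0.2227]
ee_rot: [2.964, 0.002, 3.074]
wrist_force: [-0.8, 0.2, -1.7]
grip_width: 0.202
gripper_force: 40.0
```

```bash
python3 - <<'E'
from h import *
s=st(); arc([60],35)
E
```

```text
{'time_s': 18.2, 'joint_pos': [0.2415, 0.0856, 1.7857, 0.1797, 1.2194, -1.3193], 'dq': [0.0448, 0.0297, -0.0067, -0.0489, -0.0124, 0.0765], 'tau': [-2.078, -40.863, -35.6392, 1.0106, -0.4953, -0.9369], 'position': [0.4332, 0.1882, 0.2227], 'ee_rot': [2.964, 0.0017, 3.0737], 'wrist_force': [-0.8336, 0.1732, -1.7447], 'torque': [-0.2782, 0.2747, 0.0159], 'gripper_force': 39.9987, 'grip_width': 0.2021}
err [-0.25806247 -0.66299536 -1.52958404] [-0.18 -0.08 -0.12]
60 [-0.0, -65.5, -77.3] [-0.436, 0.0, 0.0]
```

>>> {"op": "move_arm", "data": {"rows": [[[0.1,0,-5,-8.9,-0.044,0,0],[0.1,0,-10.3,-17.6,-0.087,0,0],[0.1,0,-16,-26.1,-0.131,0,0],[0.1,0,-22.1,-34.3,-0.175,0,0],[0.1,0,-28.5,-42.2,-0.218,0,0],[0.1,0,-35.3,-49.9,-0.262,0,0],[0.1,0,-42.4,-57.2,-0.305,0,0],[0.1,0,-49.8,-64.2,-0.349,0,0],[0.1,0,-57.5,-70.9,-0.393,0,0],[0.1,0,-65.5,-77.3,-0.436,0,0],[0.1,0,-65.5,-77.3,-0.436,0,0],[0.1,0,-65.5,-77.3,-0.436,0,0]]]}}

```text
time_s: 19.2
position: [0.4277, 0.1115, 0.2864]
ee_rot: [2.531, 0.0, 3.075]
wrist_force: [-2.9, 2.3, 1.3]
grip_width: 0.203
gripper_force: 40.0
```

```bash
python3 - <<'E'
from h import *
s=st(); arc([],60)
def ang(P):
    P=P-P.mean(0); n=np.linalg.svd(P,full_matrices=False)[2][2]; n*=np.sign(n[2]); return np.degrees(np.arctan2(-n@F,n[2])),n@YP
out=[]
for nm in ["wrist","top","scene"]:
    p=get_image(nm); out.append(p["image"]); C=cloud(p); ok=p["range_z"]>0
    D=C-H; f=D@F; u=D@U; y=D@YP
    t=np.radians(60); a=f*np.cos(t)+u*np.sin(t); b=-f*np.sin(t)+u*np.cos(t)  # along lid, above lid
    m=ok&(a>.03)&(a<.165)&(abs(y)<.1)&(b>.02)&(b<.045); print(nm,"lidtop pts",m.sum(),m.sum()>50 and (ang(C[m]),np.median(b[m])))
    m=ok&(a>.222)&(a<.25)&(abs(y)<.08)&(b>-.01)&(b<.035); print(" bar",m.sum(),m.sum()>5 and (a[m].mean().round(4),b[m].mean().round(4)))
cv2.imwrite("pics/end.png",np.vstack([np.hstack([out[0][::2,::2],out[1][::2,::2]]),out[2][100:300,0:640]]))
E
```

```text
{'time_s': 19.2, 'joint_pos': [-0.1678, -0.0129, 1.8357, 0.6152, 1.4218, -1.798], 'dq': [0.0222, 0.0018, 0.0018, -0.0143, -0.0151, 0.0114], 'tau': [-2.3408, -33.204, -35.6946, 1.6792, -0.3229, -0.264], 'position': [0.4277, 0.1115, 0.2864], 'ee_rot': [2.5306, 0.0, 3.0745], 'wrist_force': [-2.9082, 2.3047, 1.2879], 'torque': [-0.162, 0.5772, 0.3204], 'gripper_force': 39.9995, 'grip_width': 0.203}
err [-0.11711413  0.27717985 -0.24425612] [-0.01  0.09 -0.13]
wrist lidtop pts 30444 ((np.float64(59.652518406700246), np.float64(-0.001540885662810021)), np.float64(0.03162990386225503))
 bar 8338 (np.float64(0.2374), np.float64(0.0192))
top lidtop pts 494 ((np.float64(59.85239924714168), np.float64(-0.004058442773712347)), np.float64(0.0304439545966659))
 bar 145 (np.float64(0.2397), np.float64(0.0152))
scene lidtop pts 1 False
 bar 0 False
```

View pics/end.png

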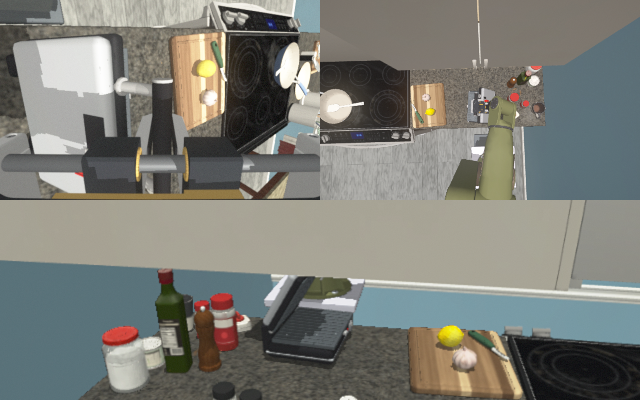

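The lid measures 59.7° from the wrist camera and 59.9° from the top camera. In the bottom picture it stands open, showing the plate at (310,335), with lemon, garlic and timer in place. I let it settle, then check the jar and the bystanders.

>>> {"op": "move_arm", "data": {"rows": [[[0.1,0,0,0,0,0,0],[0.1,0,0,0,0,0,0],[0.1,0,0,0,0,0,0],[0.1,0,0,0,0,0,0],[0.1,0,0,0,0,0,0],[0.1,0,0,0,0,0,0]]]}}

```text
time_s: 19.85
position: [0.4278, 0.1119, 0.2862]
ee_rot: [2.53, 0.0, 3.075]
wrist_force: [-4.6, 2.8, 3.6]
grip_width: 0.201
gripper_force: 40.0
```

```bash
python3 - <<'E'
from h import *
s=st(); arc([],60)
p=get_image("top")
for th in ["spice_jar","kitchen_timer","mug","lemon","garlic"]:
    for d in spot_in(p,th)[:3]: print(th,round(d["score"],2),np.round(d["xyz"],3))
C=cloud(p); X,Y,Z=C[...,0],C[...,1],C[...,2]; m=(X>.41)&(X<.5)&(Y>-.28)&(Y<-.19)&(Z>.09)&(Z<.13); print("jar",m.sum(),m.sum()>3 and (box(C[m]),np.median(Z[m])))
E
```

```text
{'time_s': 19.85, 'joint_pos': [-0.1672, -0.0124, 1.836, 0.616, 1.4213, -1.799], 'dq': [0.0004, 0.0, 0.0002, -0.0004, 0.0019, -0.002], 'tau': [-1.6567, -32.4948, -35.4521, 1.0263, -0.9592, 0.0164], 'position': [0.4278, 0.1119, 0.2862], 'ee_rot': [2.5299, 0.0004, 3.0754], 'wrist_force': [-4.6066, 2.7781, 3.6092], 'torque': [0.283, 0.7368, 0.4841], 'gripper_force': 40.0015, 'grip_width': 0.2011}
err [-0.13184827  0.46972242  0.13439656] [-0.05  0.1  -0.18]
spice_jar 0.86 [ 0.499 -0.145  0.147]
spice_jar 0.48 [ 0.454 -0.227  0.113]
kitchen_timer 0.67 [0.481 0.09  0.196]
kitchen_timer 0.46 [ 0.379 -0.186  0.028]
mug 0.9 [ 0.416 -0.343  0.053]
lemon 0.61 [0.412 0.447 0.068]
garlic 0.57 [0.523 0.478 0.053]
jar 129 ((array([ 454.9, -234.4]), array([39.8, 38.7]), 88.34), np.float64(0.10505167574682861))
```

```bash
python3 -c "
from bench import *
print(hand_in())"
```

```text
the job is handed in; nothing more can be done
None
```

The jar is upright on the worktop, the lock is fully open, and the arm is holding the lid still at about 60° (cameras read 59.7° and 59.9°). I handed in at about 20 s; the mug, lemon and garlic read unmoved, but the final timer reading was about 3 cm off, probably because the arm half hid it.

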